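Close the paint pressure pot and start its clamp bolt

ROBOT

A 6-joint arm with a two-finger parallel gripper is mounted at the origin on the work surface. World frame = base frame: x ahead of the robot, y to its left, z up, the work surface at z = 0. Lengths are in mm, angles in rad, forces in N, time in s.
With the tool pointing down it reaches from about 350 to 800 mm from the base axis. Payload 7.3 kg.
Tool frame: the origin (TCP) lies midway between the tips of the shut fingers; the grasp point (between the pads) lies arm.pinch_z behind it (arm.pinch_z is the distance from the TCP to the grasp point, in mm); z points along the fingers, y is the line along which they close (so a half turn about z gives the same grasp; the last joint's range is limited). The gripper opens to 85 mm and grips with 20 to 120 N. Pads are 22 mm wide; open, the fingers measure 114 mm over their backs; the gripper's body (76 mm by 85 mm) begins 54 mm behind the grasp point. The pads swing forward as they close: fully open they stand 13 mm farther back than shut.
Start: joints at [-1.436, 0.342, 1.524, -0, 1.275, -0.146], TCP at [145.512, -504.451, 231.322] pointing down, gripper open.
Joint ranges: [-2.53, 2.53], [-0.77, 2.02], [0.04, 2.7], [-1, 4.14], [0.28, 2.66], [-3.11, 3.11]. Speed limits (rad/s): [2.57, 2.57, 3.14, 3.14, 3.14, 3.14].

INTERFACE

Orientations are given as a unit quaternion [w, x, y, z].
In Python, from rig import arm gives the robot as it stands.
- The arm moves only by the tool play_rows, never from a script. Its arguments are lists of equal length, an entry for each row: "linear": the shift along the world's x, y, z in mm, a list of three; "spin": the turn about the world's z in degrees; "grip": the opening, from -1 (shut) to 1 (fully open). A call has 1 to 12 rows; each row shifts and turns the commanded pose from where the row before left it; what a row does not reach is not made up. A row lasts 1/12 s, in which the tool goes at most 41.7 mm and 7.16 degrees, less where a joint would pass 70% of its speed; a pose out of reach is approached as far as the arm can. A call with a gripper value outside its range is refused whole. The fingers move at their own pace and stop on an object; "grip_force" is the grip in N (left out, the last holds). Time passes only in rows, so rows that do not move let the fingers close. It gives the time, the measured TCP pose, the force, the opening and the grip force at its end, in the units of the state.
- arm.get_obs(): the state, without advancing time (a new reading comes with each control period).
- arm.grab_frame(name): name is "scene" or "top" or "wrist"; returns the picture (384x512x3 uint8, red, green, blue); there is no depth.
- arm.camera_info(name): a dict with "fx", "fy", "cx", "cy" (pixels), "position" and "orientation" of the camera in the world. Camera axes: x right, y down, z forward; pixel columns grow to the right and rows downward; lengths in mm; the calibration is good to about 2 mm. A picture is of the moment at which its call begins: read the wrist's pose just before it. camera_info takes no time and is no camera call; for the wrist camera it gives the pose at the moment of the call.
- arm.close_job(): hands the job in; it is judged then, once.
The state is a dict: "clock": time; "q": joint angles; "joint_vel": joint speeds; "effort": joint torques, N m; "tcp_pos": TCP position; "ee_rot": TCP orientation; "contact_force": force on the tool from outside, world axes, zero at the start; "wrist_torque": the same for the moment, N m; "grip_width": opening from 0.0 (shut) to 1.0 (fully open); "finger_force": force on a finger pad.
Only numpy, scipy, OpenCV 4.12 (cv2) and the standard library are available. Lean on these libraries where they do the work, as an engineer would, in place of code of your own. Each camera call takes 0.05 s, during which the arm holds its last target. There are 200 camera calls.

TASK

Get the red paint pressure pot ready for clamping: lower its open lid gently until it lies fully closed, then find the thread of the clamp bolt by turning its T-handle backward (counter-clockwise seen from above) until you feel the bolt drop, stop there, and start it by turning it forward (clockwise) one full turn. Finish while holding: the gripper stays firmly closed on the T-handle, keeping the bolt started, with the lid still closed. Leave the cup, cans, tape, stick and spatula around it where they are.

Things in the scene. Friction and masses are not known exactly. Their poses are not given: they have to be found in the camera images.
- pot_center (a point): Red steel paint pressure pot, about 170 mm across and 150 mm high, standing fixed on the bench. The point is the centre of its rim, 150 mm above the bench. Its x axis runs level from the clamp bolt (at -x, the side nearer the robot) to the lid hinge (at +x); z is up.
- lid_hinge (a point): Middle of the lid's hinge axis, at the back of the pot, 98 mm from the pot's centre along its +x and 150 mm above the bench; the axis is level, along this point's y. Its frame is that of the pot.
- lid_handle (a point): Middle of the black carrying handle on the aluminium lid: straight bar 12 mm thick, 56 mm long between its bends, running front to back (its x, square to the hinge), 44 mm above the lid's flat top. The point is on the bar's centre line, 98 mm from the hinge axis along the lid and 66 mm from it square to the lid. Frame turns with the lid (z square to it). Closed: level, 216 mm above the bench.
- lid (a joint): Opening angle of the lid (rad): 0 fully closed, starts at 0.55 to 0.95. The stiff hinge keeps the lid where it is left; lowering it takes 5 to 10 N at the handle. The lid carries the clamp bolt, captive in a lug at its free edge.
- t_handle: T-handle of the clamp bolt: steel bar 14 mm thick, 124 mm long with black end caps (18 mm thick), on a 14 mm stem reaching 40 mm below the bar's centre line to a 38 mm collar. Origin: middle of the bar, on the bolt's axis. x along the bar, z up the bolt. Lid closed: axis upright, 112 mm in front of the pot's centre (its -x); bar 213 to 230 mm above the bench, turns clear of all else.
- bolt_turn (a joint): Turning angle of the clamp bolt (rad): grows when the bolt turns forward (clockwise from above, tightening), falls when it turns backward. Turns with about 0.02 N m and stays where it is left. The drop lies about 0.15 to 0.55 of a turn backward from the start. Turned between loosely held fingers, the bolt finds its own height; a hard grip must follow it up and down.
- bolt_depth (a joint): How far the bolt has sunk through the lid (m, + down). The 0.3 kg bolt slides freely and sinks by its weight, unless clamped hard; hangs at 0.0155 while the lid is open. As the lid closes, its thread end comes to rest on the boss thread (right hand, 5 mm pitch, 1 mm play). 0 = on the very start of the boss thread, 0.005 = just after the drop (falls about 5 mm), then +0.005 a turn forward.
- mixing_cup: White plastic mixing cup, 92 mm wide, 115 mm high, on the bench. Origin at the centre of its underside. Bystander.
- tape_roll: Yellow roll of masking tape, 100 mm across, 25 mm high, lying flat. Bystander.
- mixing_stick: Flat aluminium mixing stick, 210 x 24 x 5 mm, lying on the bench. Bystander.
- hardener_can: Round can with a green label, 72 mm across, 130 mm high. Bystander.
- thinner_can: Oblong metal thinner can, 62 x 105 x 187 mm, with red cap. Bystander.
- spatula: Spatula, 200 mm long, lying on the bench. Bystander.

How it is judged:
By the outcome, as a careful person would: the job done as asked, in the order asked, and still so for the second after the job is handed in, while the arm keeps its last pose, push and grip.
It also fails if it takes over 72 s, if anything falls off the work surface, if the arm or the gripper's body presses on something with over 40 N, if the wrist force passes 120 N, or if a joint passes its speed limit or range.

## Working session

There is one attempt and no reset: what is moved stays moved. The work goes in short steps, Python scripts to look and compute and a tool call to move; the robot and the scene stay as the last step left them, time stands still between calls to the robot, and variables do not carry over. Pictures are saved under pics/ and viewed, at most 10 in all, crops included, and the job is handed in when it is done.

Besides the shell and the picture viewer there is one more tool, called after "Call:" as name([rows], argument=value, ...), one row to a line, values as JSON. play_rows: Moves the arm, as the interface text tells. Its arguments: {"type":"object","properties":{"linear":{"type":"array"},"spin":{"type":"array"},"grip":{"type":"array"},"grip_force":{"type":"number"}},"required":["linear","spin","grip"]}

```bash
mkdir -p pics; cat > h.py <<'E'
import numpy as np, cv2
from rig import arm
from scipy.spatial.transform import Rotation as R
def rot(q): return R.from_quat([q[1],q[2],q[3],q[0]]).as_matrix()
def ray(c,u,v):
    M=rot(c["orientation"]); d=M@np.array([(u-c["cx"])/c["fx"],(v-c["cy"])/c["fy"],1]); return np.array(c["position"]),d/np.linalg.norm(d)
def onz(c,u,v,z):
    p,d=ray(c,u,v); return p+d*(z-p[2])/d[2]
def proj(c,P):
    x=rot(c["orientation"]).T@(np.array(P)-np.array(c["position"])); return c["fx"]*x[0]/x[2]+c["cx"],c["fy"]*x[1]/x[2]+c["cy"]
def tri(c1,a,c2,b):
    p,d=ray(c1,*a);q,e=ray(c2,*b)
    s=np.linalg.lstsq(np.c_[d,-e],q-p,rcond=None)[0]
    return (p+s[0]*d+q+s[1]*e)/2, np.linalg.norm(p+s[0]*d-q-s[1]*e)
E
python3 - <<'E'
from h import *
print(arm.pinch_z, arm.get_obs())
for n in("scene","top"):
    f=arm.grab_frame(n); cv2.imwrite(f"pics/{n}0.png",cv2.resize(f[:,:,::-1],(768,576),interpolation=cv2.INTER_CUBIC)); print(n,arm.camera_info(n))
E
```

```text
18.700000000000003 {'clock': 0.0, 'q': array([-1.43600101e+00,  3.42722057e-01,  1.52501527e+00, -2.96051952e-05,
        1.27538550e+00, -1.46002317e-01]), 'joint_vel': array([-0.00025473,  0.00069644, -0.0010343 ,  0.00015359, -0.00092742,
        0.00015891]), 'effort': array([ 1.54069901e-03, -4.33669245e+01, -2.46010655e+01, -5.84039321e-05,
        7.80247879e-03,  7.47097957e-07]), 'tcp_pos': array([ 145.44679219, -504.03727492,  230.62690808]), 'ee_rot': array([-7.65156488e-04,  9.90159371e-01,  1.39942255e-01, -9.87070967e-06]), 'contact_force': array([-0.03572134, -0.30113235,  0.87873812]), 'wrist_torque': array([-0.01967358, -0.03048086, -0.0159613 ]), 'finger_force': 0.0, 'grip_width': 1.0003625370418847}
scene {'fx': 453.11947796946475, 'fy': 453.11947796946475, 'cx': 253.4298995691971, 'cy': 190.48728602072663, 'position': array([1381.75516203,  475.20770629,  995.62503933]), 'orientation': array([-0.21379043,  0.49379413,  0.76552119, -0.35275816])}
top {'fx': 415.91038387605363, 'fy': 415.91038387605363, 'cx': 259.1988224964795, 'cy': 195.88304327211, 'position': array([ 289.52511602,   58.87837326, 1606.28161062]), 'orientation': array([-0.05040676,  0.70842497, -0.70188939,  0.05426333])}
```

View pics/scene0.png

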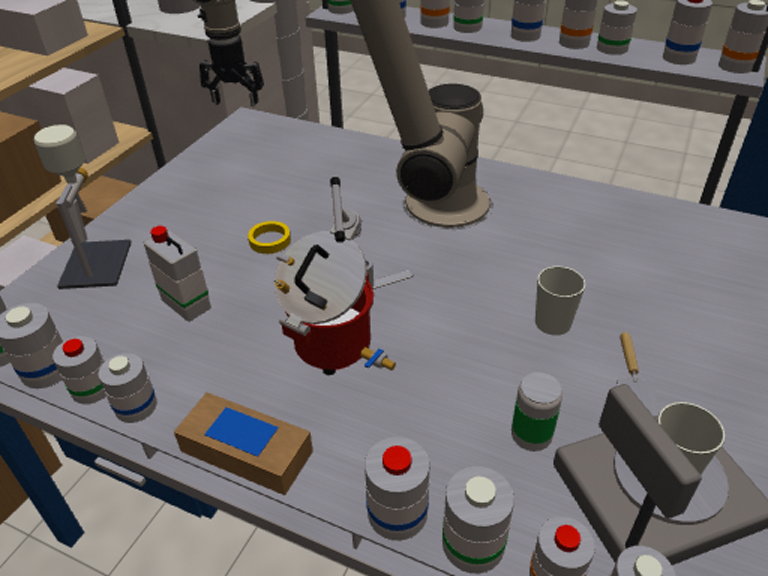

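View pics/top0.png

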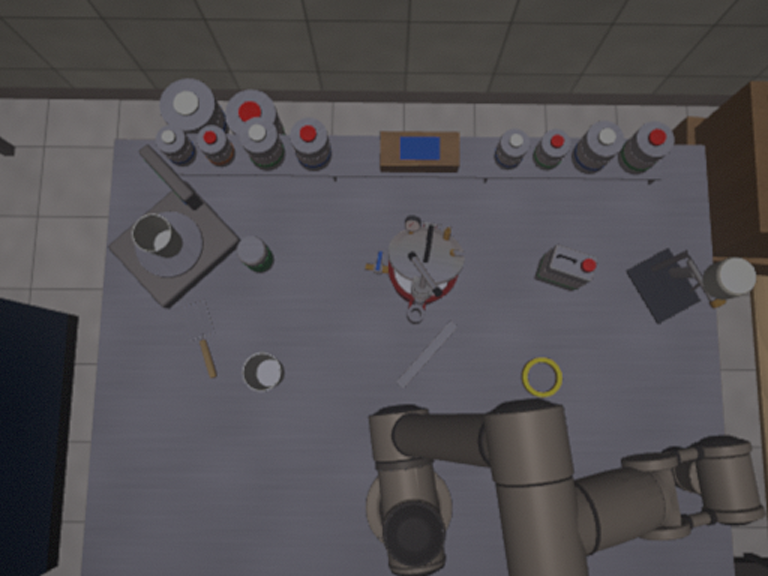

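The scene view shows the red pot with its lid open. The T-handle spans about (336,182)–(341,236) and the lid handle is near (310,265). In the top view the T-handle spans (412,256)–(438,293) and the lid handle is near (430,243). All of these are at 1.5x scale. I'll crop in closer.

```bash
python3 - <<'E'
from h import *
o=[]
for n,(x,y) in {"scene":(160,105),"top":(230,135)}.items():
    f=arm.grab_frame(n); w=(110,150) if n=="scene" else (100,90)
    c=f[y:y+w[1],x:x+w[0],::-1]; s=600/150 if n=="scene" else 4
    o.append(cv2.resize(c,None,fx=4,fy=4,interpolation=cv2.INTER_CUBIC))
a=np.zeros((600,790,3),np.uint8); a[:600,:440]=o[0]; a[:360,440:]=o[1][:,:350]
cv2.imwrite("pics/c1.png",a)
E
```

```text
(no output)
```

View pics/c1.png

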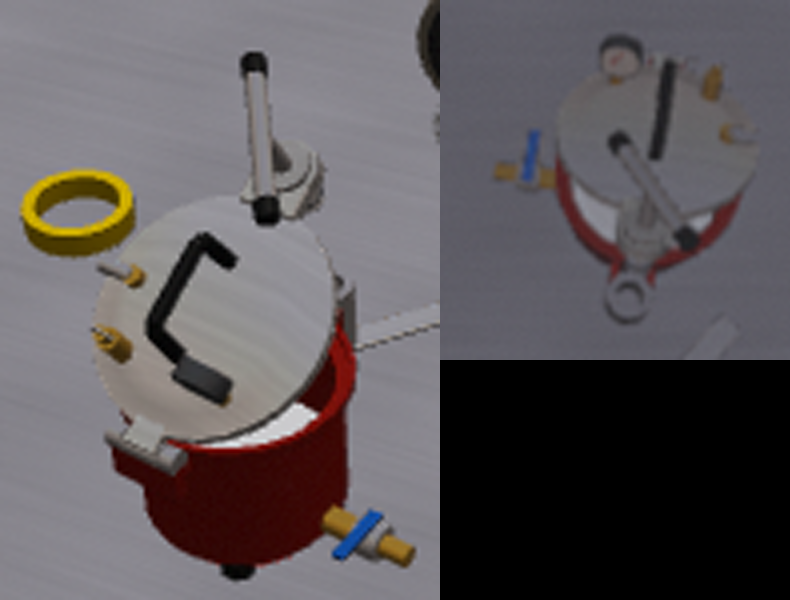

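```bash
python3 - <<'E'
from h import *
S=arm.camera_info("scene");T=arm.camera_info("top")
s=lambda x,y:(160+x/4,105+y/4); t=lambda x,y:(230+(x-440)/4,135+y/4)
for n,a,b in[("hfront",(203,240),(654,155)),("hback",(153,328),(668,65)),("capA",(266,208),(620,142)),("capB",(255,62),(687,240))]:
    print(n,tri(S,s(*a),T,t(*b)))
print("hinge",onz(S,*s(146,450),150)); print("hinge ends",onz(S,*s(110,437),150),onz(S,*s(183,462),150))
print("boss",[onz(T,*t(627,297),z) for z in(130,150)])
E
```

```text
hfront (array([570.44600684, -34.9260642 , 252.51635277]), np.float64(16.277088514635363))
hback (array([647.77037376, -40.22637139, 235.56588742]), np.float64(0.7214361576250171))
capA (array([568.75961902,   3.41482022, 290.44214218]), np.float64(2.5405863897258136))
capB (array([482.13309477, -46.59767693, 337.57967446]), np.float64(2.3595846998465326))
hinge [674.82080564 -39.48323699 150.        ]
hinge ends [673.80718053 -67.95562228 150.        ] [674.73879131 -11.33087916 150.        ]
boss [array([462.23243537, -11.34777856, 130.        ]), array([459.8926742 , -10.39638621, 150.        ])]
```

The measurements agree on a pot yaw of about -7.5°, a hinge near (672,-39,150) and a lid opening of about 0.55 rad. I'll move in above the pot.

Call:
play_rows([
  [0,0,40],
  [0,0,40],
  [10,10,36],
  [27,27,6],
  [27,27,6],
  [27,27,6],
  [27,27,6],
  [27,27,6],
  [27,27,6],
  [27,27,6],
  [27,27,0],
  [27,27,0],
], spin=[0,0,0,-4,-4,-4,-4,-4,-4,0,0,0], grip=[-1,-1,-1,-1,-1,-1,-1,-1,-1,-1,-1,-1], grip_force=30)

```text
clock: 1.2
tcp_pos: [399.5, -249.9, 389.7]
ee_rot: [0.0, 0.998, -0.069, 0.0]
contact_force: [0.2, -0.5, -0.1]
grip_width: 0.0
finger_force: 0.0
```

Call:
play_rows([
  [24,24,0],
  [24,24,0],
  [24,24,0],
  [24,24,0],
  [24,24,0],
  [24,24,0],
  [24,24,0],
  [24,24,0],
  [0,0,0],
], spin=[0,0,0,0,0,0,0,0,0], grip=[-1,-1,-1,-1,-1,-1,-1,-1,-1])

```text
clock: 1.95
tcp_pos: [593.3, -55.1, 387.4]
ee_rot: [-0.001, 0.998, -0.067, -0.001]
contact_force: [0.7, 0.2, -0.5]
grip_width: -0.004
finger_force: 0.0
```

```bash
python3 - <<'E'
from h import *
o=arm.get_obs();print(o["clock"],o["q"],o["tcp_pos"],o["ee_rot"],o["contact_force"]);c=arm.camera_info("wrist");print(c)
f=arm.grab_frame("wrist");cv2.imwrite("pics/w1.png",f[:,:,::-1])
E
```

```text
1.95 [-0.22219844  0.42633817  0.97779191  0.00208089  1.73919436  1.48210157] [593.29745399 -55.05811135 387.4075788 ] [-1.14756516e-03  9.97783581e-01 -6.65291115e-02 -6.96620930e-04] [ 0.65788135  0.15088116 -0.50804166]
{'fx': 300.5381637327927, 'fy': 300.5381637327927, 'cx': 254.21610209192417, 'cy': 191.8100859218367, 'position': array([664.805328  , -64.05534822, 529.00325426]), 'orientation': array([-0.09327752, -0.65192284,  0.74474952,  0.10790769])}
```

View pics/w1.png

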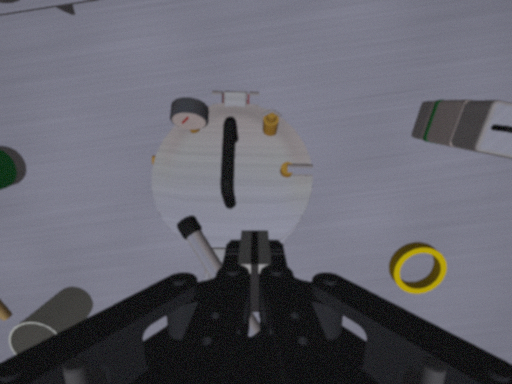

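The wrist view shows the lid, with the hinge bracket at (236,97), the handle bar from (231,125) to (229,202) and a T-handle cap at (190,228).

```bash
python3 - <<'E'
from h import *
c=arm.camera_info("wrist");T=arm.camera_info("top");S=arm.camera_info("scene")
s=lambda x,y:(160+x/4,105+y/4); t=lambda x,y:(230+(x-440)/4,135+y/4)
print("hinge",onz(c,236,94,150),tri(c,(236,94),S,s(146,450)))
print("hback",tri(c,(231,125),S,s(153,328)),"hfront",tri(c,(228,202),S,s(203,240)))
print("capA",tri(c,(190,228),S,s(266,208)))
h=onz(c,236,94,150)
for yaw in(-5,-8):
  a=np.radians(yaw);X=np.array([np.cos(a),np.sin(a),0])
  for th in(.5,.6,.7):
    for d in(70,126):
      P=h-X*(d*np.cos(th)-66*np.sin(th))+[0,0,d*np.sin(th)+66*np.cos(th)]
      print(yaw,th,d,P.round(),np.round(proj(c,P)),np.round(proj(S,P)*np.array(4)-[640,420]))
E
```

```text
hinge [676.87116653 -45.58308711 150.        ] (array([675.0979148 , -43.04982332, 148.06081695]), np.float64(6.095581524314523))
hback (array([646.42779245, -40.93925534, 234.14857184]), np.float64(0.32930111677821106)) hfront (array([582.68975095, -32.60528947, 265.15140981]), np.float64(7.276763251088498))
capA (array([567.67780329,   3.48662922, 288.98153989]), np.float64(1.5559188900661398))
-5 0.5 70 [647. -43. 241.] [232. 125.] [148. 319.]
-5 0.5 126 [598. -39. 268.] [234. 183.] [188. 245.]
-5 0.6 70 [656. -44. 244.] [231. 114.] [139. 325.]
-5 0.6 126 [610. -40. 276.] [232. 171.] [176. 246.]
-5 0.7 70 [666. -45. 246.] [231. 104.] [130. 331.]
-5 0.7 126 [623. -41. 282.] [231. 157.] [164. 250.]
-8 0.5 70 [647. -41. 241.] [231. 125.] [150. 320.]
-8 0.5 126 [599. -35. 268.] [229. 183.] [193. 247.]
-8 0.6 70 [657. -43. 244.] [230. 114.] [141. 325.]
-8 0.6 126 [611. -36. 276.] [228. 171.] [180. 248.]
-8 0.7 70 [666. -44. 246.] [230. 104.] [131. 332.]
-8 0.7 126 [624. -38. 282.] [228. 158.] [167. 251.]
```

Call:
play_rows([
  [15,11,-20],
  [14,10,-30],
  [0,0,-30],
  [0,0,-15],
  [0,0,-5],
  [0,0,0],
  [0,0,-2],
  [0,0,-2],
], spin=[0,0,0,0,0,0,0,0], grip=[-1,-1,-1,-1,-1,-1,-1,-1])

```text
clock: 2.67
tcp_pos: [620.0, -39.0, 287.3]
ee_rot: [0.0, 0.998, -0.069, 0.002]
contact_force: [0.8, -0.3, 0.1]
grip_width: 0.004
finger_force: 0.0
```

Call:
play_rows([
  [0,0,-2],
  [0,0,-2],
  [0,0,-2],
  [0,0,-2],
  [0,0,-2],
  [0,0,-2],
], spin=[0,0,0,0,0,0], grip=[-1,-1,-1,-1,-1,-1])

```text
clock: 3.17
tcp_pos: [619.5, -38.4, 273.1]
ee_rot: [0.0, 0.998, -0.069, -0.0]
contact_force: [0.2, -0.0, -0.0]
grip_width: 0.0
finger_force: 0.0
```

Call:
play_rows([
  [0,3,-1],
  [0,0,-2],
  [0,0,-2],
  [-1,0,-1.5],
  [-2,0,-1.5],
  [-2,0,-1.5],
], spin=[0,0,0,0,0,0], grip=[-1,-1,-1,-1,-1,-1])

```text
clock: 3.67
tcp_pos: [614.8, -34.8, 265.1]
ee_rot: [-0.0, 0.998, -0.069, 0.001]
contact_force: [0.6, 1.4, 5.0]
grip_width: -0.002
finger_force: 2.4
```

Call:
play_rows([
  [-2.4,0.3,-1.5],
  [-2.4,0.3,-1.5],
  [-2.3,0.3,-1.5],
  [-2.3,0.3,-1.6],
  [-2.3,0.3,-1.7],
  [-2.2,0.3,-1.7],
  [-2.2,0.3,-1.8],
  [-2.1,0.3,-1.8],
  [-2.1,0.3,-1.9],
  [-2,0.3,-1.9],
  [-2,0.3,-1.9],
  [-2,0.3,-2],
], spin=[0,0,0,0,0,0,0,0,0,0,0,0], grip=[-1,-1,-1,-1,-1,-1,-1,-1,-1,-1,-1,-1])

```text
clock: 4.67
tcp_pos: [587.9, -31.9, 242.7]
ee_rot: [0.0, 0.998, -0.069, -0.0]
contact_force: [-0.5, 1.0, 2.7]
grip_width: 0.001
finger_force: 1.0
```

Call:
play_rows([
  [-1.8,0.2,-2],
  [-1.8,0.2,-2],
  [-1.8,0.2,-2],
  [-1.7,0.2,-2],
  [-1.6,0.2,-2],
  [-1.5,0.2,-1.5],
  [-1.3,0.2,-1.5],
  [-1.3,0.2,-1.5],
  [-1,0,-1.2],
  [-1,0,-1.2],
], spin=[0,0,0,0,0,0,0,0,0,0], grip=[-1,-1,-1,-1,-1,-1,-1,-1,-1,-1])

```text
clock: 5.5
tcp_pos: [574.6, -30.4, 227.1]
ee_rot: [0.0, 0.998, -0.069, 0.002]
contact_force: [3.8, 0.4, 5.2]
grip_width: 0.002
finger_force: 2.4
```

Call:
play_rows([
  [-0.5,0,-1],
  [-0.5,0,-1],
  [0,0,-1],
  [0,0,-1],
  [0,0,-1],
], spin=[0,0,0,0,0], grip=[-1,-1,-1,-1,-1])

```text
clock: 5.92
tcp_pos: [571.4, -29.8, 221.9]
ee_rot: [-0.0, 0.998, -0.069, -0.001]
contact_force: [-5.5, 2.7, 11.6]
grip_width: -0.002
finger_force: 5.8
```

Call:
play_rows([
  [0,0,-0.5],
  [0,0,-0.5],
  [0,0,0],
], spin=[0,0,0], grip=[-1,-1,-1])

```text
clock: 6.17
tcp_pos: [571.3, -29.8, 221.7]
ee_rot: [-0.0, 0.998, -0.069, -0.001]
contact_force: [-5.6, 2.1, 14.4]
grip_width: -0.001
finger_force: 7.3
```

Call:
play_rows([
  [0,0,-0.5],
  [0,0,-0.5],
  [0,0,0],
], spin=[0,0,0], grip=[-1,-1,-1])

```text
clock: 6.42
tcp_pos: [571.3, -29.7, 221.7]
ee_rot: [-0.0, 0.998, -0.069, -0.0]
contact_force: [-7.3, 1.9, 19.9]
grip_width: -0.001
finger_force: 9.8
```

Call:
play_rows([
  [0,0,15],
  [0,0,35],
  [0,0,40],
  [-20,3,30],
  [-35,5,10],
  [-40,5,0],
  [-40,5,0],
  [-35,6,0],
  [0,0,0],
  [0,0,0],
], spin=[0,0,0,0,0,0,0,0,0,0], grip=[-1,-1,0.2,0.2,0.2,0.2,0.2,0.2,0.2,0.2])

```text
clock: 7.25
tcp_pos: [400.6, -5.9, 349.3]
ee_rot: [0.0, 0.998, -0.069, -0.0]
contact_force: [1.0, -0.5, 0.1]
grip_width: 0.601
finger_force: 0.0
```

```bash
python3 - <<'E'
from h import *
o=arm.get_obs();print(o["clock"],o["q"],o["tcp_pos"],o["grip_width"]);c=arm.camera_info("wrist");print(c["position"])
f=arm.grab_frame("wrist");g=arm.grab_frame("scene")
a=np.zeros((384,792,3),np.uint8);a[:,:512]=f[:,:,::-1];a[:,512:]=cv2.resize(g[115:211,160:230,::-1],(280,384),interpolation=cv2.INTER_CUBIC)
cv2.imwrite("pics/w2.png",a)
E
```

```text
7.25 [-2.06389431e-01  3.29350540e-02  1.58942047e+00 -4.02143304e-04
  1.51946590e+00  1.50244154e+00] [400.57990845  -5.94176618 349.32410892] 0.6005248092490356
[471.92269825 -14.89862063 491.04248426]
```

View pics/w2.png

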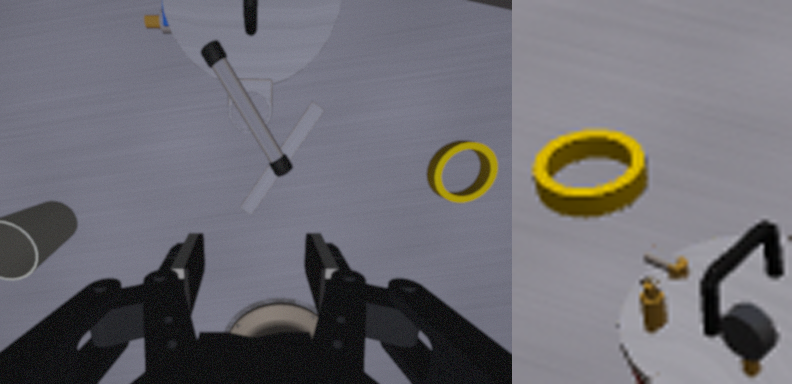

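The lid is closed. The T-bar caps are at (213,52) and (281,165), and both are clearly visible in the wrist view. Next I'll compute the bar's centre and angle.

```bash
cat >> h.py <<'E'
def caps(n,guess,rad=16,f=None):
    f=arm.grab_frame(n) if f is None else f
    g=cv2.cvtColor(f,cv2.COLOR_RGB2GRAY); k=(g<70).astype(np.uint8)
    N,l,s,c=cv2.connectedComponentsWithStats(k); out=[]
    for u in guess:
        d=[(np.hypot(*(c[i]-u)),i) for i in range(1,N) if 15<s[i,4]<1500]; i=min(d)[1]; out.append(c[i]); print("cap",c[i].round(1),s[i,:].tolist())
    return out
E
python3 - <<'E'
from h import *
c=arm.camera_info("wrist"); a,b=caps("wrist",[(213,52),(281,165)])
for z in(213,222,230):
    p,q=onz(c,*a,z),onz(c,*b,z);d=p-q;print(z,p.round(1),q.round(1),((p+q)/2).round(1),np.linalg.norm(d).round(1),np.degrees(np.arctan2(d[1],d[0])).round(1))
print([np.round(proj(arm.camera_info("scene"),p),1) for p in(onz(c,*a,225),onz(c,*b,225))])
E
```

```text
cap [212.6  55.3] [201, 43, 25, 27, 407]
cap [280.9 168. ] [269, 157, 23, 22, 294]
213 [517.9  14.  213. ] [413.  -32.5 213. ] [465.5  -9.2 213. ] 114.8 23.9
222 [516.5  13.1 222. ] [415.  -31.9 222. ] [465.8  -9.4 222. ] 111.0 23.9
230 [515.2  12.2 230. ] [416.8 -31.4 230. ] [466.   -9.6 230. ] 107.7 23.9
[array([239.3, 166.2]), array([240.9, 143. ])]
```

Call:
play_rows([
  [15,-1,-10],
  [15,-1,-10],
  [15,-1,-10],
  [15,-1,-10],
  [5,0,-10],
  [0,0,-15],
  [0,0,-20],
  [0,0,-20],
  [0,0,-15],
  [0,0,-12],
  [0,0,-10],
  [0,0,0],
], spin=[6.4,6.4,6.4,6.4,6.2,0,0,0,0,0,0,0], grip=[0.2,0.2,0.2,0.2,0.2,0.2,0.2,0.2,0.2,0.2,0.2,0.2])

```text
clock: 8.4
tcp_pos: [467.0, -10.3, 204.2]
ee_rot: [-0.001, 0.978, 0.207, -0.003]
contact_force: [-0.2, 0.0, -0.6]
grip_width: 0.602
finger_force: 0.0
```

```bash
python3 - <<'E'
from h import *
o=arm.get_obs();print(o["clock"],o["q"],o["tcp_pos"],o["ee_rot"],o["grip_width"],o["contact_force"])
f=arm.grab_frame("wrist");g=arm.grab_frame("scene")
a=np.zeros((384,792,3),np.uint8);a[:,:512]=f[:,:,::-1];a[:,512:]=cv2.resize(g[115:211,210:280,::-1],(280,384),interpolation=cv2.INTER_CUBIC)
cv2.imwrite("pics/w3.png",a)
E
```

```text
8.4 [-1.86173559e-01  2.65411493e-01  1.71440754e+00 -1.44060135e-04
  1.16746828e+00  9.67874755e-01] [466.95875013 -10.25274616 204.24430528] [-0.0010334   0.97835872  0.20689636 -0.00265401] 0.6017057552765249 [-0.19320855  0.02639904 -0.55763725]
```

View pics/w3.png

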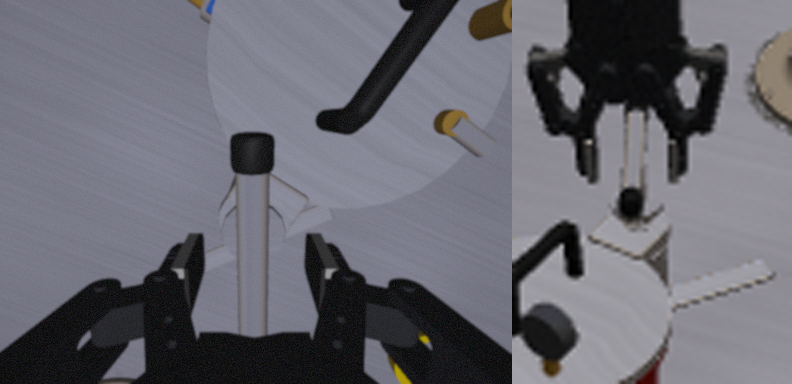

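The bar lies straight between the fingers, and its far cap shows at (252,152), so I can track its height there. I'll close loosely and start turning backward.

Call:
play_rows([
  [0,0,0],
  [0,0,0],
  [0,0,0],
  [0,0,0],
  [0,0,0],
  [0,0,0],
], spin=[0,0,0,0,0,0], grip=[-0.2,-0.4,-0.6,-0.6,-0.6,-0.6], grip_force=20)

```text
clock: 9.0
tcp_pos: [467.5, -10.3, 207.3]
ee_rot: [0.0, 0.978, 0.207, 0.0]
contact_force: [-1.1, 0.6, 0.1]
grip_width: 0.202
finger_force: 0.0
```

```bash
cat >> h.py <<'E'
def step():
    o=arm.get_obs(); c=arm.camera_info("wrist"); f=arm.grab_frame("wrist")
    print("t",o["clock"].round(2),"q6",o["q"][5].round(3),"gw",o["grip_width"].round(3),"F",o["contact_force"].round(1),"tz",o["wrist_torque"][2].round(2),o["tcp_pos"].round(1))
    g=cv2.cvtColor(f,cv2.COLOR_RGB2GRAY)[100:225,205:305]; N,l,s,cc=cv2.connectedComponentsWithStats((g<75).astype(np.uint8))
    for i in range(1,N):
        if s[i,4]>400:
            u=cc[i]+[205,100]; w=np.sqrt(s[i,4]); print("cap",u.round(2),s[i].tolist(),"sqrtA",w.round(2))
            for z in(215,220,225,230):
                P=onz(c,*u,z)-o["tcp_pos"]; print(z,"r",np.hypot(P[0],P[1]).round(1),"yaw",np.degrees(np.arctan2(P[1],P[0])).round(1),end="; ")
            print()
    return f
E
python3 -c "from h import *;step()"
```

```text
Traceback (most recent call last):
  File "h.py", line 24, in step
    print("t",o["clock"].round(2),"q6",o["q"][5].round(3),"gw",o["grip_width"].round(3),"F",o["contact_force"].round(1),"tz",o["wrist_torque"][2].round(2),o["tcp_pos"].round(1))
              ^^^^^^^^^^^^^^^^
AttributeError: 'float' object has no attribute 'round'
```

```bash
sed -i 's/o\["clock"\].round(2)/round(o["clock"],2)/; s/o\["grip_width"\].round(3)/round(o["grip_width"],3)/' h.py; python3 -c "from h import *;step()"
```

```text
t 9.05 q6 0.968 gw 0.203 F [-0.1  0.4 -0.2] tz 0.03 [467.4 -10.2 207.3]
cap [251.6  152.66] [26, 33, 43, 41, 1629] sqrtA 40.36
215 r 51.3 yaw 25.7; 220 r 52.0 yaw 25.6; 225 r 52.8 yaw 25.5; 230 r 53.6 yaw 25.4;
```

Call:
play_rows([
  [0,0,0],
  [0,0,0],
  [0,0,0],
  [0,0,0],
  [0,0,0],
  [0,0,0],
  [0,0,0],
], spin=[7,7,7,7,7,7,0], grip=[-0.6,-0.6,-0.6,-0.6,-0.6,-0.6,-0.6])

```text
clock: 9.68
tcp_pos: [467.1, -9.5, 207.3]
ee_rot: [-0.001, 0.838, 0.546, 0.0]
contact_force: [-0.8, 3.0, 0.9]
grip_width: 0.2
finger_force: 1.6
```

```bash
python3 -c "from h import *;step()"
```

```text
t 9.68 q6 0.231 gw 0.2 F [-0.8  3.   0.9] tz -0.11 [467.1  -9.5 207.3]
cap [267.45 152.41] [25, 0, 75, 92, 2097] sqrtA 45.79
215 r 51.8 yaw 59.2; 220 r 52.5 yaw 59.6; 225 r 53.3 yaw 59.9; 230 r 54.0 yaw 60.2;
```

```bash
python3 - <<'E'
from h import *
f=arm.grab_frame("wrist");cv2.imwrite("pics/w4.png",cv2.resize(f[100:300,190:330,::-1],None,fx=3,fy=3,interpolation=cv2.INTER_CUBIC))
E
```

```text
(no output)
```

View pics/w4.png

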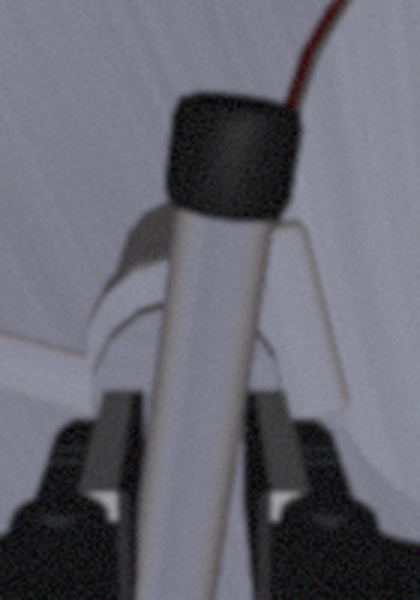

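The cap is crisp, but a thin dark rim line merges with it. A morphological opening will isolate the cap, and its area then tracks height at about 8% per 5 mm.

```bash
cat >> h.py <<'E'
def st2():
    o=arm.get_obs(); c=arm.camera_info("wrist"); A=[];U=[];Wd=[]
    for k in range(2):
        g=cv2.GaussianBlur(arm.grab_frame("wrist").max(2),(3,3),0)[90:235,190:320]
        m=cv2.morphologyEx((g<75).astype(np.uint8),cv2.MORPH_OPEN,cv2.getStructuringElement(cv2.MORPH_ELLIPSE,(17,17)))
        N,l,s,cc=cv2.connectedComponentsWithStats(m); i=min((i for i in range(1,N) if s[i,4]>600),key=lambda i:np.hypot(*(cc[i]-[62,62])))
        r=cv2.minAreaRect(np.argwhere(l==i)[:,::-1].astype(np.float32)); A.append(s[i,4]);U.append(cc[i]+[190,90]);Wd.append(sorted(r[1]))
    u=np.mean(U,0); P=onz(c,*u,225)-o["tcp_pos"]; R_=rot(o["ee_rot"])
    print("t",round(o["clock"],2),"q6",o["q"][5].round(3),"gw",round(o["grip_width"],3),"F",o["contact_force"].round(1),"area",A,"rect",np.mean(Wd,0).round(1),"uv",u.round(1),"bar yaw",np.degrees(np.arctan2(P[1],P[0])).round(1),"tool yaw",np.degrees(np.arctan2(R_[1,0],R_[0,0])).round(1),o["tcp_pos"].round(1))
E
python3 -c "from h import *;st2()"
```

```text
t 9.78 q6 0.239 gw 0.201 F [-1.3  3.7  2. ] area [np.int32(1610), np.int32(1614)] rect [41.2 42.3] uv [266.3 151.4] bar yaw 60.0 tool yaw 65.7 [467.1  -9.8 207.2]
```

Call:
play_rows([
  [0,0,0],
  [0,0,0],
  [0,0,0],
  [0,0,0],
], spin=[5,5,5,0], grip=[-0.6,-0.6,-0.6,-0.6])

```text
clock: 10.22
tcp_pos: [466.8, -9.9, 207.0]
ee_rot: [-0.001, 0.76, 0.65, -0.0]
contact_force: [-3.5, 4.2, 1.6]
grip_width: 0.197
finger_force: 2.0
```

```bash
python3 -c "from h import *;st2()"
```

```text
t 10.22 q6 -0.029 gw 0.197 F [-3.5  4.2  1.6] area [np.int32(1956), np.int32(1913)] rect [41.6 55.9] uv [271.4 152.3] bar yaw 72.8 tool yaw 81.0 [466.8  -9.9 207. ]
```

```bash
sed -i 's/(g<75).astype(np.uint8),cv2.MORPH_OPEN,cv2.getStructuringElement(cv2.MORPH_ELLIPSE,(17,17))/(g<TH).astype(np.uint8),cv2.MORPH_OPEN,cv2.getStructuringElement(cv2.MORPH_ELLIPSE,(31,31))/; s/^def st2():/def st2(TH=60):/' h.py
python3 - <<'E'
from h import *
for t in(50,60,75): st2(t)
f=arm.grab_frame("wrist");cv2.imwrite("pics/w5.png",cv2.resize(f[90:300,180:330,::-1],None,fx=2,fy=2,interpolation=cv2.INTER_CUBIC))
E
```

```text
Traceback (most recent call last):
  File "h.py", line 38, in st2
    N,l,s,cc=cv2.connectedComponentsWithStats(m); i=min((i for i in range(1,N) if s[i,4]>600),key=lambda i:np.hypot(*(cc[i]-[62,62])))
                                                    ~~~^^^^^^^^^^^^^^^^^^^^^^^^^^^^^^^^^^^^^^^^^^^^^^^^^^^^^^^^^^^^^^^^^^^^^^^^^^^^^^^
ValueError: min() iterable argument is empty
```

```bash
python3 - <<'E'
from h import *
f=arm.grab_frame("wrist");cv2.imwrite("pics/w5.png",cv2.resize(f[90:300,180:330,::-1],None,fx=2.8,fy=2.8,interpolation=cv2.INTER_CUBIC))
print(f.max(2)[135:170:5,240:310:5])
for t in(60,75):
    try: st2(t)
    except Exception as e: print(t,e)
E
```

```text
[[143 125  28  23  29  34  43  33  25  24 139 144  64  61]
 [144 115  27  35  38  48  53  40  29  26 112  88  56  63]
 [145  84  18  25  35  47  45  39  29  24 128  63  58  60]
 [142  66  29  26  42  44  41  24  24  24 110  60  64  65]
 [145  39  24  31  41  41  37  37  25  20  62  56  62 128]
 [140  40  29  30  38  41  31  28  27  31  59  52  73 160]
 [143  93  34  23  34  42  34  27  21  56  57  60 123 159]]
t 10.42 q6 -0.025 gw 0.203 F [-3.7  4.   0.6] area [np.int32(1454), np.int32(1437)] rect [40.1 41.3] uv [265.9 150.1] bar yaw 75.1 tool yaw 80.8 [467.  -10.1 207. ]
t 10.52 q6 -0.026 gw 0.2 F [-3.5  4.2  1.9] area [np.int32(1503), np.int32(1503)] rect [41. 42.] uv [265.9 149.6] bar yaw 75.2 tool yaw 80.8 [467.1 -10.2 207. ]
```

View pics/w5.png

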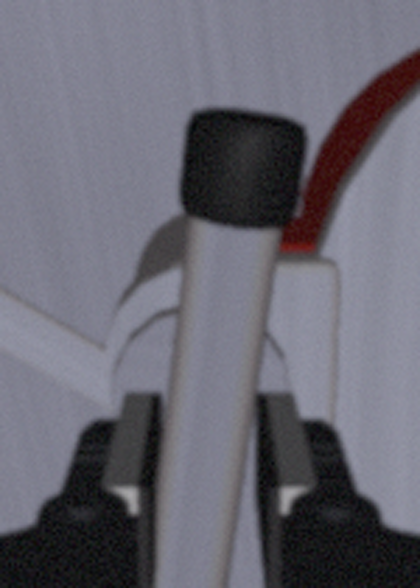

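```bash
python3 - <<'E'
s=open('h.py').read()
s=s.replace('g=cv2.GaussianBlur(arm.grab_frame("wrist").max(2),(3,3),0)[90:235,190:320]','f=cv2.GaussianBlur(arm.grab_frame("wrist"),(3,3),0).astype(int); g=np.where(f[:,:,0]-f[:,:,1]>15,255,f.max(2))[90:235,190:320]').replace("TH=60","TH=75").replace("(31,31)","(21,21)")
open('h.py','w').write(s)
E
python3 -c "from h import *;st2()"
```

```text
t 10.62 q6 -0.026 gw 0.201 F [-3.9  2.6  1.7] area [np.int32(1623), np.int32(1621)] rect [41.1 42.7] uv [265.7 149.8] bar yaw 75.2 tool yaw 80.8 [467.1 -10.2 207. ]
```

Call:
play_rows([
  [0,0,0],
  [0,0,0],
  [0,0,0],
], spin=[5,5,0], grip=[-0.6,-0.6,-0.6])

```text
clock: 10.97
tcp_pos: [466.9, -10.2, 207.0]
ee_rot: [-0.0, 0.7, 0.714, -0.0]
contact_force: [-4.0, 3.4, 1.5]
grip_width: 0.2
finger_force: 2.0
```

```bash
python3 -c "from h import *;st2()"
```

```text
t 10.97 q6 -0.205 gw 0.2 F [-4.   3.4  1.5] area [np.int32(1620), np.int32(1623)] rect [41.  42.7] uv [265.3 148.8] bar yaw 85.6 tool yaw 91.1 [466.9 -10.2 207. ]
```

Call:
play_rows([
  [0,0,0],
  [0,0,0],
  [0,0,0],
], spin=[5,5,0], grip=[-0.6,-0.6,-0.6])

```text
clock: 11.32
tcp_pos: [466.8, -10.4, 206.9]
ee_rot: [-0.0, 0.636, 0.772, -0.0]
contact_force: [-4.3, 2.7, 2.6]
grip_width: 0.199
finger_force: 1.7
```

```bash
python3 -c "from h import *;st2()"
```

```text
t 11.32 q6 -0.379 gw 0.199 F [-4.3  2.7  2.6] area [np.int32(1619), np.int32(1608)] rect [41.2 42.7] uv [263.9 147.6] bar yaw 96.1 tool yaw 101.1 [466.8 -10.4 206.9]
```

Call:
play_rows([
  [0,0,0],
  [0,0,0],
  [0,0,0],
], spin=[5,5,0], grip=[-0.6,-0.6,-0.6])

```text
clock: 11.67
tcp_pos: [467.1, -10.5, 206.9]
ee_rot: [-0.0, 0.566, 0.824, -0.0]
contact_force: [-3.3, 1.4, 0.4]
grip_width: 0.199
finger_force: 1.6
```

```bash
python3 -c "from h import *;st2()"
```

```text
t 11.67 q6 -0.553 gw 0.199 F [-3.3  1.4  0.4] area [np.int32(1622), np.int32(1617)] rect [41.1 42.8] uv [261.4 146.3] bar yaw 107.0 tool yaw 111.0 [467.1 -10.5 206.9]
```

Call:
play_rows([
  [0,0,0],
  [0,0,0],
  [0,0,0],
], spin=[5,5,0], grip=[-0.6,-0.6,-0.6])

```text
clock: 12.02
tcp_pos: [467.3, -10.5, 207.0]
ee_rot: [-0.0, 0.493, 0.87, -0.0]
contact_force: [-3.4, 0.4, 0.2]
grip_width: 0.203
finger_force: 1.4
```

```bash
python3 -c "from h import *;st2()"
```

```text
t 12.02 q6 -0.726 gw 0.203 F [-3.4  0.4  0.2] area [np.int32(1642), np.int32(1634)] rect [41. 43.] uv [259.9 145.2] bar yaw 117.5 tool yaw 120.9 [467.3 -10.5 207. ]
```

Call:
play_rows([
  [0,0,0],
  [0,0,0],
  [0,0,0],
], spin=[5,5,0], grip=[-0.6,-0.6,-0.6])

```text
clock: 12.37
tcp_pos: [467.5, -10.5, 207.1]
ee_rot: [0.0, 0.416, 0.91, -0.0]
contact_force: [-3.4, -0.0, -0.4]
grip_width: 0.201
finger_force: 1.2
```

```bash
python3 -c "from h import *;st2()"
```

```text
t 12.37 q6 -0.9 gw 0.201 F [-3.4 -0.  -0.4] area [np.int32(1641), np.int32(1644)] rect [41. 43.] uv [260.7 144.4] bar yaw 127.1 tool yaw 130.9 [467.5 -10.5 207.1]
```

Call:
play_rows([
  [0,0,0],
  [0,0,0],
  [0,0,0],
], spin=[5,5,0], grip=[-0.6,-0.6,-0.6])

```text
clock: 12.72
tcp_pos: [467.5, -10.5, 207.1]
ee_rot: [0.0, 0.335, 0.942, -0.0]
contact_force: [-2.6, -0.6, -0.4]
grip_width: 0.203
finger_force: 1.0
```

```bash
python3 -c "from h import *;st2()"
```

```text
t 12.72 q6 -1.074 gw 0.203 F [-2.6 -0.6 -0.4] area [np.int32(1653), np.int32(1650)] rect [41.2 43.3] uv [263.1 143.8] bar yaw 136.1 tool yaw 140.9 [467.5 -10.5 207.1]
```

Call:
play_rows([
  [0,0,0],
  [0,0,0],
  [0,0,0],
], spin=[5,5,0], grip=[-0.6,-0.6,-0.6])

```text
clock: 13.07
tcp_pos: [467.5, -10.4, 207.1]
ee_rot: [0.0, 0.252, 0.968, -0.0]
contact_force: [-2.6, -0.6, 0.7]
grip_width: 0.201
finger_force: 1.0
```

```bash
python3 -c "from h import *;st2()"
```

```text
t 13.07 q6 -1.248 gw 0.201 F [-2.6 -0.6  0.7] area [np.int32(1649), np.int32(1646)] rect [41.2 43.1] uv [267.3 143.9] bar yaw 144.3 tool yaw 150.8 [467.5 -10.4 207.1]
```

Call:
play_rows([
  [0,0,0],
  [0,0,0],
  [0,0,0],
], spin=[5,5,0], grip=[-0.6,-0.6,-0.6])

```text
clock: 13.42
tcp_pos: [467.6, -10.4, 207.2]
ee_rot: [0.0, 0.166, 0.986, -0.0]
contact_force: [-1.2, -1.3, -0.0]
grip_width: 0.202
finger_force: 0.8
```

```bash
python3 -c "from h import *;st2()"
```

```text
t 13.42 q6 -1.423 gw 0.202 F [-1.2 -1.3 -0. ] area [np.int32(1637), np.int32(1637)] rect [41.2 43.1] uv [269.4 143.5] bar yaw 153.5 tool yaw 160.8 [467.6 -10.4 207.2]
```

Call:
play_rows([
  [0,0,0],
  [0,0,0],
  [0,0,0],
], spin=[5,5,0], grip=[-0.6,-0.6,-0.6])

```text
clock: 13.77
tcp_pos: [467.8, -10.3, 207.2]
ee_rot: [0.0, 0.08, 0.997, -0.0]
contact_force: [-1.1, -1.5, -0.4]
grip_width: 0.201
finger_force: 0.5
```

```bash
python3 -c "from h import *;st2()"
```

```text
t 13.77 q6 -1.597 gw 0.201 F [-1.1 -1.5 -0.4] area [np.int32(1632), np.int32(1642)] rect [41.1 43. ] uv [271.1 143.1] bar yaw 162.9 tool yaw 170.8 [467.8 -10.3 207.2]
```

Call:
play_rows([
  [0,0,0],
  [0,0,0],
  [0,0,0],
], spin=[5,5,0], grip=[-0.6,-0.6,-0.6])

```text
clock: 14.12
tcp_pos: [467.9, -10.3, 207.2]
ee_rot: [0.001, -0.007, 1.0, 0.0]
contact_force: [0.2, 0.2, -0.3]
grip_width: 0.201
finger_force: 0.2
```

```bash
python3 -c "from h import *;st2()"
```

```text
t 14.12 q6 -1.772 gw 0.201 F [ 0.2  0.2 -0.3] area [np.int32(1517), np.int32(1511)] rect [39.5 41.4] uv [271.2 141.5] bar yaw 173.0 tool yaw -179.2 [467.9 -10.3 207.2]
```

The bolt has dropped: cap area fell 7.5% and the side force vanished at bar yaw of about 173°. I'll stop there and turn forward.

Call:
play_rows([
  [0,0,0],
  [0,0,0],
  [0,0,0],
  [0,0,0],
  [0,0,0],
  [0,0,0],
  [0,0,0],
  [0,0,0],
  [0,0,0],
  [0,0,0],
  [0,0,0],
  [0,0,0],
], spin=[-5,-5,-5,-5,-5,-5,-5,-5,-5,-5,-5,-5], grip=[-0.6,-0.6,-0.6,-0.6,-0.6,-0.6,-0.6,-0.6,-0.6,-0.6,-0.6,-0.6])

```text
clock: 15.22
tcp_pos: [467.4, -10.8, 207.0]
ee_rot: [0.0, 0.497, 0.868, -0.0]
contact_force: [-0.9, -2.4, -1.4]
grip_width: 0.201
finger_force: 1.3
```

```bash
python3 -c "from h import *;st2()"
```

```text
t 15.22 q6 -0.716 gw 0.201 F [-0.9 -2.4 -1.4] area [np.int32(1506), np.int32(1497)] rect [39.3 41.2] uv [239.3 143.3] bar yaw 125.6 tool yaw 120.4 [467.4 -10.8 207. ]
```

Call:
play_rows([
  [0,0,0],
  [0,0,0],
  [0,0,0],
  [0,0,0],
  [0,0,0],
  [0,0,0],
  [0,0,0],
  [0,0,0],
  [0,0,0],
  [0,0,0],
  [0,0,0],
  [0,0,0],
], spin=[-6,-6,-6,-6,-6,-6,-6,-6,-6,-6,-6,-6], grip=[-0.6,-0.6,-0.6,-0.6,-0.6,-0.6,-0.6,-0.6,-0.6,-0.6,-0.6,-0.6])

```text
clock: 16.32
tcp_pos: [466.8, -10.0, 206.9]
ee_rot: [-0.001, 0.911, 0.412, -0.001]
contact_force: [-2.7, -0.5, -0.6]
grip_width: 0.2
finger_force: 1.0
```

Call:
play_rows([
  [0,0,0],
  [0,0,0],
  [0,0,0],
  [0,0,0],
  [0,0,0],
  [0,0,0],
  [0,0,0],
  [0,0,0],
  [0,0,0],
  [0,0,0],
  [0,0,0],
  [0,0,0],
], spin=[-6,-6,-6,-6,-6,-6,-6,-6,-6,-6,-6,0], grip=[-0.6,-0.6,-0.6,-0.6,-0.6,-0.6,-0.6,-0.6,-0.6,-0.6,-0.6,-0.6])

```text
clock: 17.32
tcp_pos: [467.3, -10.1, 207.0]
ee_rot: [-0.0, 0.989, -0.15, -0.0]
contact_force: [-1.1, -1.2, 0.1]
grip_width: 0.203
finger_force: 0.4
```

```bash
python3 -c "from h import *;st2()"
```

```text
t 17.32 q6 1.687 gw 0.203 F [-1.1 -1.2  0.1] area [np.int32(1438), np.int32(1416)] rect [39.2 40. ] uv [238.1 152.3] bar yaw -9.1 tool yaw -17.3 [467.3 -10.1 207. ]
```

Call:
play_rows([
  [0,0,0],
  [0,0,0],
  [0,0,0],
  [0,0,20],
  [0,0,25],
  [0,0,10],
  [0,0,0],
  [0,0,0],
  [0,0,0],
  [0,0,0],
  [0,0,0],
  [0,0,0],
], spin=[4,0,0,0,0,0,7,7,7,7,7,7], grip=[-0.6,0.2,0.2,0.2,0.2,0.2,0.2,0.2,0.2,0.2,0.2,0.2])

```text
clock: 18.42
tcp_pos: [467.6, -10.2, 262.3]
ee_rot: [0.0, 0.968, 0.252, 0.0]
contact_force: [-0.1, 0.4, 0.5]
grip_width: 0.598
finger_force: 0.0
```

Call:
play_rows([
  [0,0,0],
  [0,0,0],
  [0,0,0],
  [0,0,0],
  [0,0,0],
  [0,0,0],
  [0,0,0],
  [0,0,0],
  [0,0,0],
  [0,0,0],
  [0,0,0],
  [0,0,0],
], spin=[7,7,7,7,7,7,7,7,7,7,7,7], grip=[0.2,0.2,0.2,0.2,0.2,0.2,0.2,0.2,0.2,0.2,0.2,0.2])

```text
clock: 19.42
tcp_pos: [467.6, -10.2, 262.3]
ee_rot: [0.0, 0.55, 0.835, 0.0]
contact_force: [-0.5, 0.7, 0.5]
grip_width: 0.6
finger_force: 0.0
```

Call:
play_rows([
  [0,0,0],
  [0,0,0],
  [0,0,0],
  [0,0,0],
  [0,0,0],
  [0,0,0],
  [0,0,0],
  [0,0,0],
  [0,0,0],
  [0,0,0],
], spin=[7,7,7,7,7,7,7,7,3,0], grip=[0.2,0.2,0.2,0.2,0.2,0.2,0.2,0.2,0.2,0.2])

```text
clock: 20.25
tcp_pos: [467.5, -10.2, 262.2]
ee_rot: [0.0, 0.07, 0.998, 0.0]
contact_force: [-0.5, 0.3, -0.1]
grip_width: 0.601
finger_force: 0.0
```

```bash
python3 - <<'E'
from h import *
st2()
f=arm.grab_frame("wrist");cv2.imwrite("pics/w6.png",f[:,:,::-1])
E
```

```text
t 20.25 q6 -1.617 gw 0.601 F [-0.5  0.3 -0.1] area [np.int32(675), np.int32(675)] rect [26. 28.] uv [255. 130.] bar yaw 170.7 tool yaw 172.0 [467.5 -10.2 262.2]
```

View pics/w6.png

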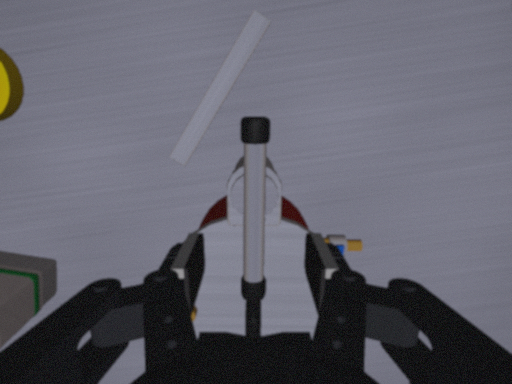

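The bar is centred and aligned, with caps at (255,130) and (253,288). I'll go down, hold it loosely and turn the second half.

Call:
play_rows([
  [0,0,-20],
  [0,0,-20],
  [0,0,-12],
  [0,0,-8],
  [0,0,0],
  [0,0,0],
  [0,0,0],
  [0,0,0],
  [0,0,0],
], spin=[0,0,0,0,0,0,0,0,0], grip=[0.2,0.2,0.2,0.2,-0.2,-0.6,-0.6,-0.6,-0.6])

```text
clock: 21.15
tcp_pos: [467.9, -10.3, 202.9]
ee_rot: [0.001, 0.071, 0.997, -0.0]
contact_force: [-0.2, -0.0, -0.0]
grip_width: 0.196
finger_force: 0.0
```

Call:
play_rows([
  [0,0,0],
  [0,0,0],
  [0,0,0],
  [0,0,0],
  [0,0,0],
  [0,0,0],
  [0,0,0],
  [0,0,0],
  [0,0,0],
  [0,0,0],
  [0,0,0],
  [0,0,0],
], spin=[-5,-5,-5,-5,-5,-5,-5,-5,-5,-5,-5,-5], grip=[-0.6,-0.6,-0.6,-0.6,-0.6,-0.6,-0.6,-0.6,-0.6,-0.6,-0.6,-0.6])

```text
clock: 22.15
tcp_pos: [467.2, -10.8, 202.3]
ee_rot: [0.0, 0.562, 0.827, -0.001]
contact_force: [-1.8, -3.1, -1.8]
grip_width: 0.198
finger_force: 1.2
```

```bash
python3 -c "from h import *;st2()"
```

```text
t 22.15 q6 -0.564 gw 0.198 F [-1.8 -3.1 -1.8] area [np.int32(1550), np.int32(1562)] rect [40.2 42. ] uv [238.3 144.8] bar yaw 117.1 tool yaw 111.6 [467.2 -10.8 202.3]
```

Call:
play_rows([
  [0,0,0],
  [0,0,0],
  [0,0,0],
  [0,0,0],
  [0,0,0],
  [0,0,0],
  [0,0,0],
  [0,0,0],
  [0,0,0],
  [0,0,0],
], spin=[-6,-6,-6,-6,-6,-6,-6,-6,-6,-6], grip=[-0.6,-0.6,-0.6,-0.6,-0.6,-0.6,-0.6,-0.6,-0.6,-0.6])

```text
clock: 23.08
tcp_pos: [466.7, -10.1, 202.1]
ee_rot: [-0.0, 0.9, 0.437, -0.001]
contact_force: [-2.7, 0.2, 0.2]
grip_width: 0.198
finger_force: 1.1
```

Call:
play_rows([
  [0,0,0],
  [0,0,0],
  [0,0,0],
  [0,0,0],
  [0,0,0],
  [0,0,0],
  [0,0,0],
  [0,0,0],
  [0,0,0],
  [0,0,0],
  [0,0,0],
  [0,0,0],
], spin=[-6,-6,-6,-6,-6,-6,-6,-6,-6,-6,-2,0], grip=[-0.6,-0.6,-0.6,-0.6,-0.6,-0.6,-0.6,-0.6,-0.6,-0.6,-0.6,-0.6])

```text
clock: 24.08
tcp_pos: [467.2, -10.1, 202.2]
ee_rot: [-0.0, 0.996, -0.087, -0.0]
contact_force: [-1.5, 0.1, -0.2]
grip_width: 0.198
finger_force: 0.7
```

```bash
python3 -c "from h import *;st2()"
```

```text
t 24.08 q6 1.56 gw 0.198 F [-1.5  0.1 -0.2] area [np.int32(1488), np.int32(1491)] rect [39.8 40.9] uv [235.4 153.2] bar yaw -1.1 tool yaw -10.0 [467.2 -10.1 202.2]
```

Call:
play_rows([
  [0,0,0],
  [0,0,0],
  [0,0,0],
  [0,0,0],
  [0,0,0],
  [0,0,0],
], spin=[0,0,0,0,0,0], grip=[-0.65,-0.7,-0.8,-1,-1,-1], grip_force=50)

```text
clock: 24.68
tcp_pos: [467.5, -10.4, 202.3]
ee_rot: [0.0, 0.996, -0.088, 0.0]
contact_force: [-0.7, -1.1, 1.0]
grip_width: 0.144
finger_force: 48.6
```

```bash
python3 -c "from h import *;st2();print(arm.get_obs()['finger_force'],arm.get_obs()['wrist_torque'])"
```

```text
t 24.68 q6 1.561 gw 0.144 F [-0.7 -1.1  1. ] area [np.int32(1490), np.int32(1493)] rect [39. 40.] uv [251.8 152.3] bar yaw -8.1 tool yaw -10.1 [467.5 -10.4 202.3]
48.685008734464645 [-0.27237944  0.21736831  0.02203095]
```

Call:
play_rows([
  [0,0,0],
  [0,0,0],
  [0,0,0],
  [0,0,0],
], spin=[0,0,0,0], grip=[-1,-1,-1,-1])

```text
clock: 25.12
tcp_pos: [467.5, -10.3, 202.3]
ee_rot: [0.0, 0.996, -0.088, 0.0]
contact_force: [-1.1, -2.6, 2.2]
grip_width: 0.149
finger_force: 48.9
```

```bash
python3 - <<'E'
from h import *
f=arm.grab_frame("scene");cv2.imwrite("pics/end.png",cv2.resize(f[80:270,130:330,::-1],None,fx=3,fy=3))
E
```

```text
(no output)
```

View pics/end.png

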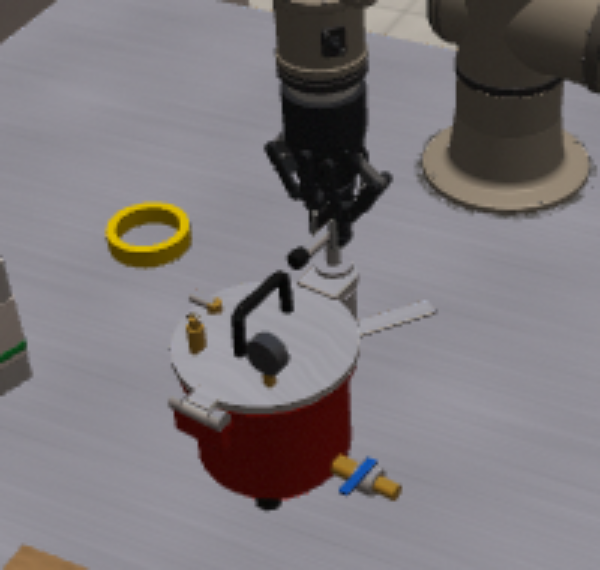

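The lid is flat on the pot, the gripper holds the T-bar (near cap at (298,258)), and the tape and stick are where they were.

```bash
python3 -c "
from rig import arm
print(arm.close_job())"
```

```text
the job is handed in; nothing more can be done
None
```

I lowered the lid until it was fully closed, felt the bolt drop after roughly 140–150° of backward turning, then turned it forward about one full turn, and handed the job in at about 25 s with the gripper firmly closed on the T-handle.

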